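# Shoot the barrel bolt of the parts case

### The job

Bolt the lid of the plywood parts case shut: lift the handle of its barrel bolt out of the notch where it lies, slide the bolt to the left through the staple on the lid as far as its handle will go, and drop the handle down fully into the other notch, then let go. Do not force it: the adjustable catch sets where the far notch lies, so feel for it and never jam the handle hard against the notched rail or push hard on the case. Keep the lid shut and leave the other things near and on the case as they are.

Things in the scene. Friction and masses are not known exactly. Their poses are not given: they have to be found in the camera images.
- case: low plywood case, 160 mm deep (x), 300 wide (y), 70 high, fixed to the bench. Origin: centre of its underside; its x points to its back, away from the robot, y to its left, z up. Right of y = 29 mm its top is a fixed deck with a steel barrel bolt near the front edge, left of it a lid hinged at the back. Robot pushing it with more than 25 N counts as forcing.
- bolt_unit: steel barrel bolt on the deck: a barrel guide, sliding rod 15 mm thick, handle. Origin: under the bolt axis, at x -50, y 0, z 70 mm of the case; same axes. The axis is parallel to y, 84 mm above the bench. Handle: square bar 10 by 10 mm, square to the axis, ending in a knob; at the start it points level to the front (-x), past the case's front edge, 105 mm right of the origin.
- knob (a point): middle of the handle's cylindrical knob (16 mm thick, 24 mm long, 53 to 77 mm from the bolt axis), 65 mm from the axis, 84 mm above the bench when the handle lies level; moves with the handle. Fingers can take it from above, one left and one right of it (along the case's y), and hold it while it swings up, slides and swings down. Let go, it falls by its weight.
- first_notch (a point): centre of the 14 mm wide notch where the handle starts, at bolt axis height, in a 6 mm thick steel rail 22 to 28 mm in front of the axis. From right to left: tall post, this notch, low land (top 8 mm above the axis), second notch (14 mm wide), tall stop (34 mm above the axis). Once slid 20 mm, pressing the handle on land or stop with over 12 N counts as forcing.
- deck_corner (a point): front right top corner of the case (70 mm above the bench). Not reported: the second notch and the tall stop are on an adjustable catch, so the second notch's centre lies 46 to 78 mm left of the first. A lifted handle slid left until it meets the tall stop is over the second notch, 2 mm left of its centre.
- staple (a point): middle of the opening of the steel staple at the lid's front (32 mm wide in x, 15 mm along y, top 27 mm above the lid), on the bolt axis; the rod slides through it without touching
- bolt (a joint): how far the bolt has been slid to the left (case +y), m: about 0 at the start, 0.043 to 0.081 in the second notch. Sliding takes about 2 to 4 N.
- handle (a joint): how far the handle is lifted about the bolt axis, rad: 0 level (down in a notch), 0.60 clears the low land, 0.85 is the upper limit; growing it moves the knob up and to the back
- lid (a joint): lid angle, rad: 0 shut, grows as it opens. Leave it shut.
- tape_roll: roll of black insulating tape, 59 mm across, 19 mm high, lying on the deck behind the bolt; loose. Origin: centre of its underside. Leave it alone.
- jar: small glass jar with a yellow lid, 56 mm across, 75 mm high, standing on the back of the case's lid; loose. Origin: centre of its underside. Leave it alone.
- block: cork sanding block, 60 by 100 by 32 mm, on the bench at the left in front of the case; loose. Origin: centre of its underside. Leave it alone.

How it is judged:
On the way, in this order (a step that is already met when the one before it is completed fails the run):
1. the handle has been lifted out of its notch (value of joint handle above 0.5 rad and value of joint bolt below 0.02 m), for 0.05 s.
2. the bolt has been slid into the staple with the handle lifted (value of joint handle above 0.35 rad and value of joint bolt above 0.035 m), for 0.05 s.
At the end, for the whole second after the job is handed in: the bolt has been slid left by more than 40 mm, its handle lies down in the second notch (less than 0.1 rad above level), the lid is shut (under 0.03 rad) and the gripper has let go (value of joint bolt above 0.04 m and value of joint handle below 0.1 rad and value of joint lid below 0.03 rad and contact force between the fingers and bolt_unit below 0.1 N); the robot touches nothing.
It fails at once if with the bolt slid more than 20 mm, the bolt or its handle was pressed against the rail, the stop or the staple with more than 12 N (value of joint bolt above 0.02 m and contact force between bolt_unit and case above 12 N).
It fails at once if the robot pushed on the case with more than 25 N (contact force between any of the arm, the fingers and case above 25 N).
It fails at once if the lid was opened (value of joint lid above 0.1 rad).
It fails at once if the tape roll, jar or sanding block was moved more than 20 mm (distance of any of tape_roll, jar, block from where it was at the start of the episode above 0.02 m).
It also fails if it takes over 42 s, if anything falls off the work surface, if the arm or the gripper's body presses on something with over 40 N, if the wrist force passes 120 N, or if a joint passes its speed limit or range.

### The arm

A 6-joint arm with a two-finger parallel gripper is mounted at the origin on a cart in front of the work surface, level with it; the furniture and walls round the work are solid. World frame = base frame: x ahead of the robot, y to its left, z up, the work surface at z = 0. Lengths are in m, angles in rad, forces in N, time in s.
With the tool pointing down it reaches from about 0.35 to 0.975 m from the base axis. Payload 4.9 kg.
Tool frame: the origin (TCP) lies at the very end of the fingers, on their centre line; the grasp point (between the pads) lies 19 mm behind it (grasp_offset is the distance from the TCP to the grasp point, in m); x points along the fingers, y is the direction in which the jaws open and shut, and the axes are right-handed (so a half turn about x gives the same grasp; the last joint's range is limited). The gripper opens to 85 mm and grips with 20 to 120 N. Pads are 22 mm wide; open, the fingers measure 114 mm over their backs; the gripper's body (76 mm by 85 mm) begins 54 mm behind the grasp point. The pads swing forward as they close: fully open they stand 13 mm farther back than shut.
Start: joints at [1.204, 0.053, 1.613, -0, 1.476, -0.119], TCP at [0.153, 0.606, 0.231] pointing down, gripper open.
Joint ranges: [-3.01, 3.01], [-1.01, 2.22], [0.06, 2.58], [-1.02, 4.17], [0.09, 2.62], [-3.14, 3.14]. Speed limits (rad/s): [2.57, 2.57, 3.14, 3.14, 3.14, 3.14].

### API

Orientations are given as a rotation vector (axis times angle).
In Python, from station import get_obs, get_image, camera_model, finish_job, grasp_offset gives the robot as it stands.
- The arm moves only by the shell command python3 -m crank 'ROWS' [OPENING] [FORCE]. ROWS is JSON, a list that holds one entry, the list of rows, each a list of 4 numbers: the shift along the world's x, y, z in m, then the turn about the world's z in degrees. In form: [[[dx, dy, dz, turn], ...]]. A call has 1 to 5 rows; each row is the pose to reach, as a shift and turn from the pose commanded when the call began; what a row does not reach only later rows make up. A row lasts 1/12 s, in which the tool goes at most 41.7 mm and 7.16 degrees, less where a joint would pass 70% of its speed; a pose out of reach is approached as far as the arm can. A call with a gripper value outside its range is refused whole. OPENING is the opening, from 0 (shut) to 1 (fully open), set as the call begins (- or left out, the last holds). The fingers move at their own pace and stop on an object; FORCE is the grip in N (left out, the last holds). Time passes only in rows, so rows that repeat a pose let the fingers close. It gives the time, the measured TCP pose, the force and the opening at its end, in the units of the state.
- get_obs(): the state, without advancing time (a new reading comes with each control period).
- get_image(name): name is "scene" or "side" or "wrist"; returns (picture, depth): 480x640x3 uint8, red, green, blue; 480x640 float32, m along the optical axis (not along the pixel's ray), 0 where there is no reading.
- camera_model(name): a dict with "fx", "fy", "cx", "cy" (pixels), "k1" (the pictures are not rectified: a ray, as slopes to the right and down, at radius r is drawn at 1 + k1 r^2 times it, then the intrinsics apply), "xyz" and "attitude" of the camera in the world. Camera axes: x right, y down, z forward; pixel columns grow to the right and rows downward; lengths in m; the calibration is good to about 2 mm. A picture is of the moment at which its call begins: read the wrist's pose just before it. camera_model takes no time and is no camera call; for the wrist camera it gives the pose at the moment of the call.
- finish_job(): hands the job in, once; it reports no verdict.
The state is a dict: "t": time; "q": joint angles; "dq": joint speeds; "effort": joint torques, N m; "tool_pos": TCP position; "tool_rot": TCP orientation; "contact_force": force on the tool from outside, world axes, zero at the start; "wrist_torque": the same for the moment, N m; "opening": finger opening in m.
Only numpy, scipy, OpenCV 4.12 (cv2) and the standard library are available. Lean on these libraries where they do the work, as an engineer would, in place of code of your own. Each camera call takes 0.05 s, during which the arm holds its last target.

## Working session

There is one attempt and no reset: what is moved stays moved. The work goes in short steps, Python scripts to look and compute and a shell command to move; the robot and the scene stay as the last step left them, time stands still between calls to the robot, and variables do not carry over. Pictures are saved under pics/ and viewed, and the job is handed in when it is done.

```bash
ls; mkdir -p pics
python3 - <<'E'
from station import *
import cv2
o=get_obs();print(o);print(grasp_offset)
for n in ["scene","side","wrist"]:
    m=camera_model(n);print(n,m)
    p,d=get_image(n);cv2.imwrite(f"pics/{n}0.png",p[:,:,::-1])
    import numpy as np;np.save(f"pics/{n}0_d.npy",d)
E
```

```text
pics
{'t': 0.0, 'q': array([ 1.20398621e+00,  5.33666499e-02,  1.61431909e+00,  4.20607790e-06,
        1.47600427e+00, -1.19026749e-01]), 'dq': array([-0.0007367 , -0.00233632, -0.00072981, -0.00224965, -0.00065369,
       -0.000472  ]), 'effort': array([ 3.70554540e-05, -3.93698466e+01, -3.70163906e+01, -2.08922388e-04,
        7.23955629e-03,  3.35818413e-05]), 'tool_pos': array([0.15307008, 0.60531086, 0.23004197]), 'tool_rot': array([ 0.19293092,  1.56253784, -0.19613407]), 'contact_force': array([-0.17107854, -0.27772058,  1.21392257]), 'wrist_torque': array([-0.02714705, -0.02564113, -0.0859623 ]), 'opening': 0.08548659778285597}
0.0187
scene {'fx': 609.0839662805506, 'fy': 609.0839662805506, 'cx': 315.8660240048802, 'cy': 249.24718265396353, 'k1': -0.1699361961052395, 'xyz': array([ 0.26009316, -0.19923978,  0.75429375]), 'attitude': array([-2.32384754,  0.59972709, -0.21597718])}
side {'fx': 609.697374740211, 'fy': 609.697374740211, 'cx': 313.1883903237808, 'cy': 242.89268989768465, 'k1': -0.003959561398121487, 'xyz': array([0.31168857, 1.05466858, 0.7428954 ]), 'attitude': array([-0.40866535,  2.71994281, -1.23014477])}
wrist {'fx': 352.02492725956694, 'fy': 352.02492725956694, 'cx': 322.1527847191972, 'cy': 242.12661797105596, 'k1': 0.000769181315002972, 'xyz': array([0.07983285, 0.62352955, 0.37219493]), 'attitude': array([2.28196388, 1.77640704, 0.26653518])}
```

View pics/scene0.png

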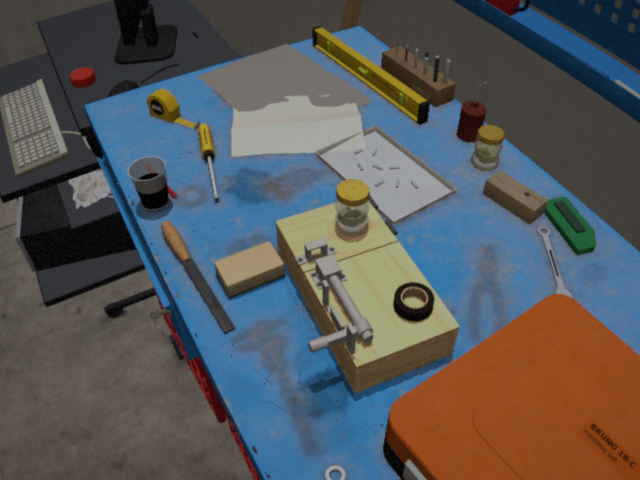

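View pics/side0.png

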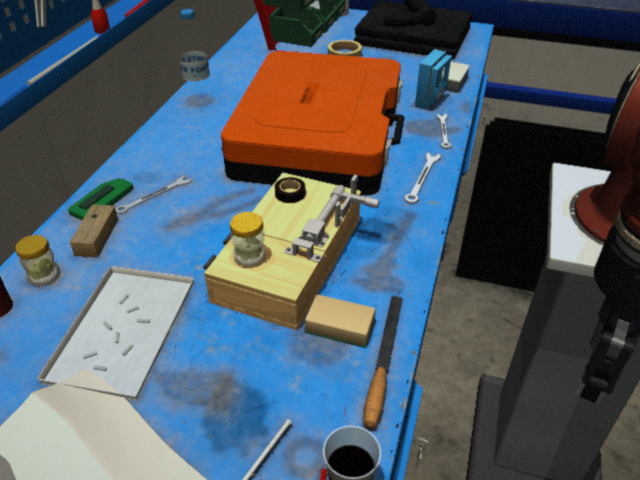

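View pics/wrist0.png

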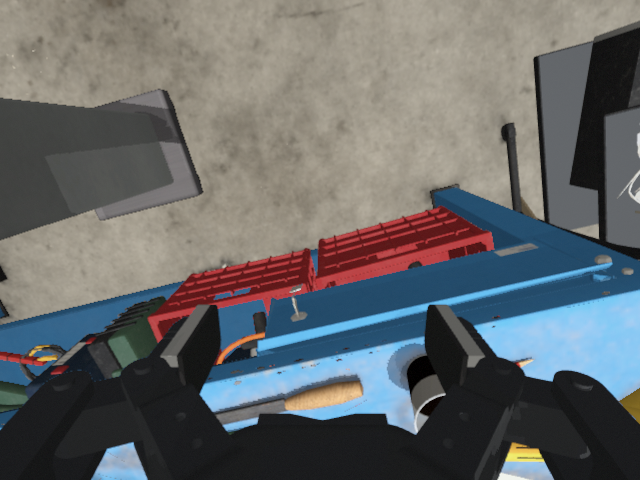

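The scene view shows the case: front-right corner near (349,362), knob near (320,345), jar (352,205), tape roll (413,300). In the side view the knob is near (372,203). I'll zoom in on both.

Run:
```python
import cv2
a=cv2.imread("pics/scene0.png")[220:400,260:480];cv2.imwrite("pics/sc_crop.png",cv2.resize(a,(770,630))[:600])
a=cv2.imread("pics/side0.png")[160:340,200:400];cv2.imwrite("pics/sd_crop.png",cv2.resize(a,None,fx=3.3,fy=3.3,interpolation=cv2.INTER_CUBIC))
```

```text
(no output)
```

View pics/sc_crop.png

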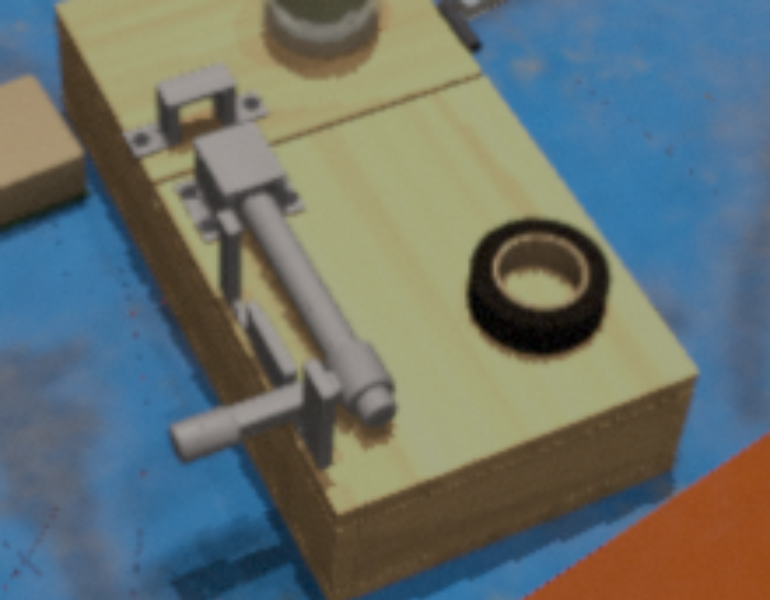

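View pics/sd_crop.png

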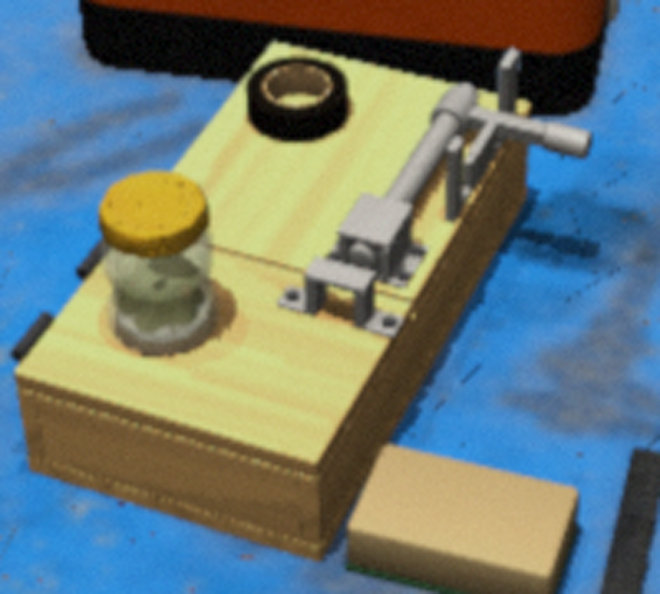

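```bash
cat > h.py <<'E'
import numpy as np,cv2
from scipy.spatial.transform import Rotation as R
from station import *
def ray(m,u,v):
    K=np.array([[m['fx'],0,m['cx']],[0,m['fy'],m['cy']],[0,0,1]])
    p=cv2.undistortPoints(np.array([[[u,v]]],float),K,np.array([m['k1'],0,0,0,0.]))[0,0]
    return np.array(m['xyz']),R.from_rotvec(m['attitude']).as_matrix()@np.r_[p,1]
def onz(m,u,v,z):
    o,d=ray(m,u,v);return o+d*(z-o[2])/d[2]
def tri(m1,p1,m2,p2):
    o1,d1=ray(m1,*p1);o2,d2=ray(m2,*p2)
    t=np.linalg.lstsq(np.c_[d1,-d2],o2-o1,rcond=None)[0]
    a=o1+t[0]*d1;b=o2+t[1]*d2
    return (a+b)/2,np.linalg.norm(a-b)
E
python3 - <<'E'
from h import *
np.set_printoptions(precision=4,suppress=True)
s=camera_model("scene");d=camera_model("side")
FR=onz(s,355.7,367.1,.07);BR=onz(s,459.1,327.1,.07);FLs=onz(s,276.6,221.4,.07)
FL=onz(d,297,300.9,.07);BL=onz(d,205.2,274.5,.07);BRd=onz(d,281.8,172.7,.07)
print(FR,BR,FLs);print(FL,BL,BRd)
for a,b in [(FR,BR),(FL,BL),(FR,FL),(BRd,BL),(BR,BL)]:
    v=b-a;print(np.linalg.norm(v),np.degrees(np.arctan2(v[1],v[0])))
print("knob",tri(s,(319.4,342.3),d,(372.7,201.8)),onz(s,319.4,342.3,.084),onz(d,372.7,201.8,.084))
E
```

```text
[0.5016 0.1572 0.07  ] [0.6594 0.1415 0.07  ] [0.5316 0.4536 0.07  ]
[0.5263 0.4576 0.07  ] [0.6833 0.4457 0.07  ] [0.6608 0.1455 0.07  ]
0.15857421284174278 -5.6919389736828725
0.15741278767051745 -4.33166316990982
0.301348130414402 85.30350866452761
0.30102034073319184 85.72149347563108
0.3051074786404153 85.51771689542481
knob (array([0.4712, 0.2047, 0.0863]), np.float64(0.00505783025623904)) [0.4746 0.2064 0.084 ] [0.4692 0.2028 0.084 ]
```

Run:
```python
from h import *
np.set_printoptions(precision=4,suppress=True)
o=get_obs();M=R.from_rotvec(o['tool_rot']).as_matrix();print(M)
print("jaw yaw",np.degrees(np.arctan2(M[1,1],M[0,1])))
print(np.array([.4707,.205,.2])-o['tool_pos'])
```

```text
[[-0.0006  0.2453  0.9695]
 [-0.0015  0.9695 -0.2453]
 [-1.     -0.0016 -0.0002]]
jaw yaw 75.80162289531096
[ 0.3176 -0.4005 -0.0303]
```

```bash
python3 -m crank '[[[0.022,-0.028,0,2],[0.044,-0.056,0,4],[0.066,-0.084,0,6],[0.088,-0.112,0,8],[0.110,-0.140,0,9.6]]]' 0.6 20
python3 -m crank '[[[0.022,-0.028,0,0],[0.044,-0.056,0,0],[0.066,-0.084,0,0],[0.088,-0.112,0,0],[0.110,-0.140,0,0]]]'
python3 -m crank '[[[0.022,-0.028,0,0],[0.044,-0.056,-0.01,0],[0.066,-0.084,-0.02,0],[0.088,-0.110,-0.03,0],[0.0976,-0.1205,-0.03,0]]]'
python3 -m crank '[[[0,0,0,0],[0,0,0,0],[0,0,0,0]]]'
python3 - <<'E'
from h import *
np.set_printoptions(precision=4,suppress=True)
o=get_obs();print(o['t'],o['tool_pos'],o['contact_force'],o['opening']);M=R.from_rotvec(o['tool_rot']).as_matrix()
print(np.degrees(np.arctan2(M[1,1],M[0,1])))
import json;m=camera_model("wrist");json.dump({k:np.array(v).tolist() for k,v in m.items()},open("w1.json","w"))
p,d=get_image("wrist");cv2.imwrite("pics/w1.png",p[:,:,::-1])
E
```

```text
t: 0.57
tool_pos: [0.2638, 0.4644, 0.2308]
tool_rot: [0.061, 1.57, -0.062]
contact_force: [1.2, 0.3, 0.1]
opening: 0.0511
t: 0.98
tool_pos: [0.3738, 0.3243, 0.2311]
tool_rot: [0.063, 1.57, -0.063]
contact_force: [-0.0, 0.8, 0.3]
opening: 0.0511
t: 1.4
tool_pos: [0.4714, 0.202, 0.1986]
tool_rot: [0.064, 1.573, -0.067]
contact_force: [-1.4, 0.9, -1.0]
opening: 0.0509
t: 1.65
tool_pos: [0.4705, 0.2059, 0.2014]
tool_rot: [0.063, 1.57, -0.062]
contact_force: [-0.2, 0.5, 0.9]
opening: 0.0513
1.65 [0.4705 0.2059 0.2014] [-0.1626  0.5104  0.8572] 0.05127335337420297
85.42955086568264
```

View pics/w1.png

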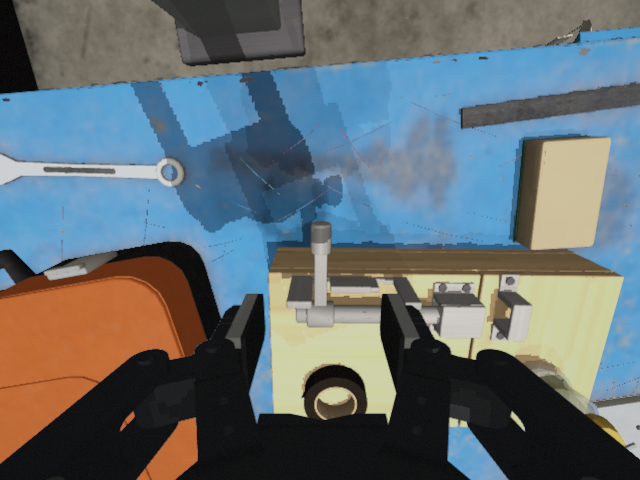

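Wrist view: knob centre about (320,237), deck front-right corner about (270,272), tape roll at (335,395), post/land/stop at x≈300/352/403.

Run:
```python
from h import *
import json
np.set_printoptions(precision=4,suppress=True)
w=json.load(open("w1.json"))
a=cv2.imread("pics/w1.png")[205:335,255:425]
cv2.imwrite("pics/w1c.png",cv2.resize(a,None,fx=4.6,fy=4.6,interpolation=cv2.INTER_CUBIC))
# knob by grey mask
b=cv2.imread("pics/w1.png");hsv=cv2.cvtColor(b,cv2.COLOR_BGR2HSV)
m=((hsv[:,:,1]<60)&(hsv[:,:,2]>60)).astype(np.uint8);m[:,:300]=0;m[:,345:]=0
for r in range(216,275,4):
    c=np.flatnonzero(m[r]);print(r,(c.min(),c.max()) if len(c) else None)
print(onz(w,320.5,237,.084),onz(w,270,272,.07))
```

```text
216 None
220 None
224 (np.int64(311), np.int64(330))
228 (np.int64(311), np.int64(330))
232 (np.int64(311), np.int64(330))
236 (np.int64(311), np.int64(330))
240 (np.int64(311), np.int64(330))
244 (np.int64(311), np.int64(330))
248 (np.int64(311), np.int64(330))
252 (np.int64(311), np.int64(330))
256 (np.int64(314), np.int64(327))
260 (np.int64(314), np.int64(327))
264 (np.int64(314), np.int64(327))
268 (np.int64(314), np.int64(326))
272 (np.int64(314), np.int64(326))
[0.4709 0.204  0.084 ] [0.502  0.1592 0.07  ]
```

View pics/w1c.png

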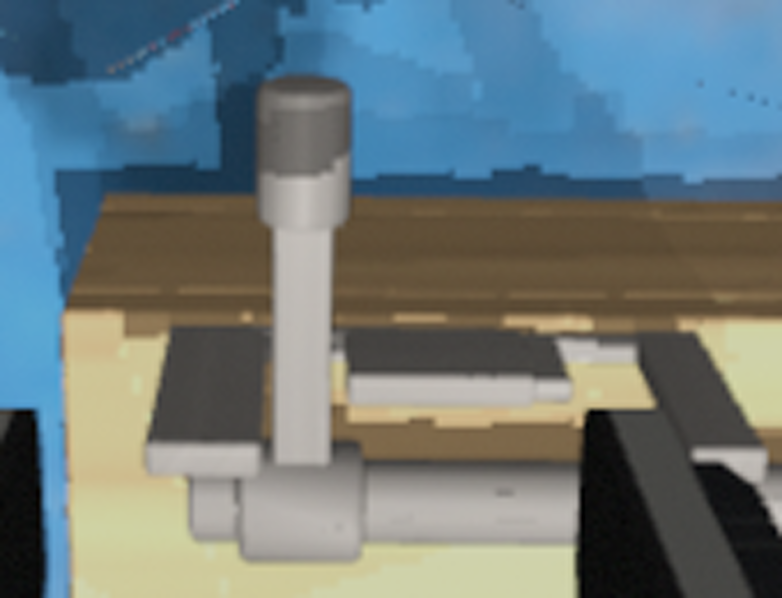

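```bash
python3 -m crank '[[[0.0005,-0.0015,-0.03,0],[0.0005,-0.0015,-0.06,0],[0.0005,-0.0015,-0.09,0],[0.0005,-0.0015,-0.12,0],[0.0005,-0.0015,-0.135,0]]]'
python3 -m crank '[[[0,0,0,0],[0,0,0,0],[0,0,0,0]]]'
python3 -m crank '[[[0,0,0,0],[0,0,0,0],[0,0,0,0],[0,0,0,0],[0,0,0,0]]]' 0 25
python3 - <<'E'
from h import *
p,d=get_image("wrist");cv2.imwrite("pics/w2.png",p[:,:,::-1]);print(get_obs()['tool_pos'],get_obs()['contact_force'],get_obs()['opening'])
E
```

```text
t: 2.12
tool_pos: [0.4683, 0.2045, 0.0627]
tool_rot: [0.06, 1.575, -0.062]
contact_force: [0.1, 0.3, -0.9]
opening: 0.0512
t: 2.37
tool_pos: [0.4723, 0.2049, 0.0681]
tool_rot: [0.063, 1.567, -0.061]
contact_force: [-0.4, 0.1, 0.1]
opening: 0.0514
t: 2.78
tool_pos: [0.4724, 0.2042, 0.0677]
tool_rot: [0.064, 1.568, -0.062]
contact_force: [-0.5, 0.2, 4.3]
opening: 0.015
[0.47241451 0.20425265 0.06769374] [-0.80739033  0.74101195  5.01572564] 0.015140468374107457
```

View pics/w2.png

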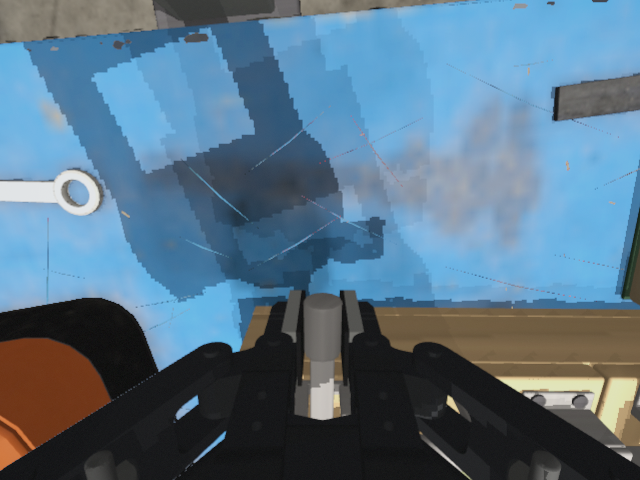

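Grip taken (opening 15 mm, sideways force under 1 N, fingers straddling the knob at (322,325)). Next is lifting along the arc.

```bash
python3 -m crank '[[[0.0002,0,0.005,0],[0.0007,0,0.0097,0],[0.0016,-0.0001,0.0145,0],[0.0029,-0.0002,0.0192,0],[0.0045,-0.0004,0.0238,0]]]'
python3 -m crank '[[[0.002,-0.0002,0.0045,0],[0.0045,-0.0004,0.009,0],[0.0069,-0.0006,0.0129,0],[0.0092,-0.0008,0.0161,0],[0.0115,-0.001,0.019,0]]]'
python3 -m crank '[[[0,0,0,0],[0,0,0,0],[0,0,0,0]]]'
python3 - <<'E'
from h import *
p,d=get_image("side");cv2.imwrite("pics/d3.png",cv2.resize(p[150:300,240:440,::-1],None,fx=4,fy=4))
p,d=get_image("wrist");cv2.imwrite("pics/w3.png",p[:,:,::-1]);print(get_obs()['tool_pos'],get_obs()['contact_force'],get_obs()['opening'])
E
```

```text
t: 3.25
tool_pos: [0.4751, 0.2034, 0.0898]
tool_rot: [0.063, 1.572, -0.063]
contact_force: [1.1, 2.3, -4.2]
opening: 0.0147
t: 3.67
tool_pos: [0.487, 0.2023, 0.1091]
tool_rot: [0.062, 1.571, -0.063]
contact_force: [-1.2, 1.1, -3.4]
opening: 0.0151
t: 3.92
tool_pos: [0.4873, 0.2023, 0.1092]
tool_rot: [0.063, 1.57, -0.063]
contact_force: [-2.5, -1.8, -1.0]
opening: 0.0151
[0.48728675 0.20229548 0.10915368] [-2.30491679 -1.02003408 -0.3804955 ] 0.014970634777296786
```

View pics/w3.png

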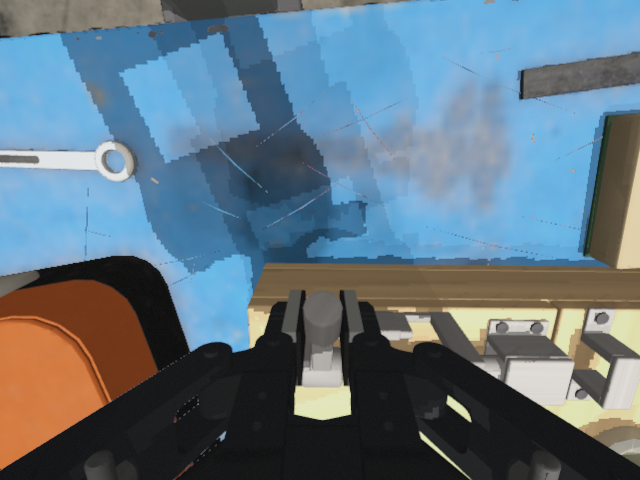

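View pics/d3.png

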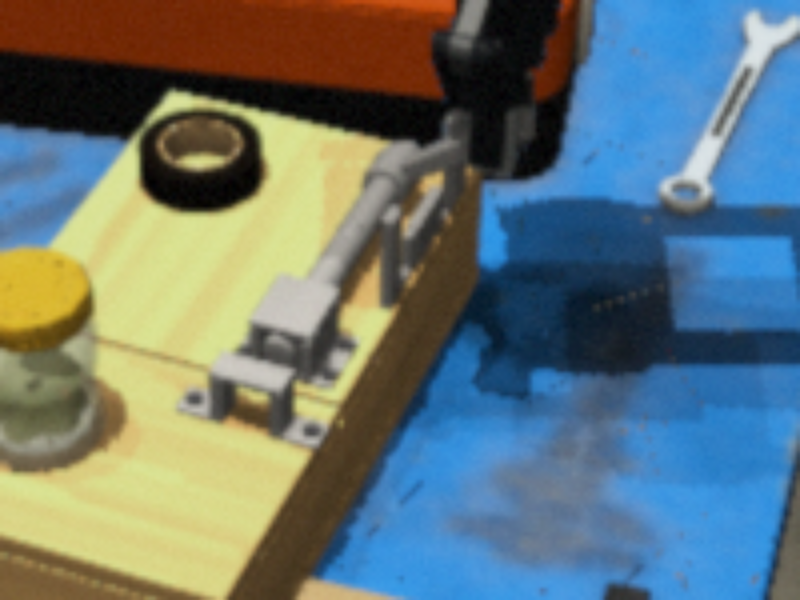

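The handle is lifted clear: the wrist view shows it upright in the fingers and the bar is above the land. In the earlier wrist view post and stop are about 60 mm apart, so the stop should meet the handle after about 48 mm of slide.

```bash
python3 -m crank '[[[0.0003,0.004,0,0],[0.0006,0.008,0,0],[0.001,0.012,0,0],[0.0013,0.016,0,0],[0.0016,0.02,0,0]]]'
python3 -m crank '[[[0.0003,0.004,0,0],[0.0006,0.008,0,0],[0.001,0.012,0,0],[0.0012,0.015,0,0],[0.0014,0.017,0,0]]]'
python3 -m crank '[[[0,0,0,0],[0,0,0,0]]]'
python3 - <<'E'
from h import *
p,d=get_image("wrist");cv2.imwrite("pics/w4.png",p[:,:,::-1]);print(get_obs()['tool_pos'],get_obs()['contact_force'],get_obs()['opening'])
E
```

```text
t: 4.43
tool_pos: [0.4891, 0.223, 0.1091]
tool_rot: [0.063, 1.57, -0.063]
contact_force: [-1.7, -0.9, -1.4]
opening: 0.015
t: 4.85
tool_pos: [0.4906, 0.2399, 0.1091]
tool_rot: [0.063, 1.569, -0.063]
contact_force: [-0.3, -2.4, -1.2]
opening: 0.0149
t: 5.02
tool_pos: [0.4907, 0.2401, 0.1092]
tool_rot: [0.064, 1.569, -0.062]
contact_force: [1.2, 1.9, -1.9]
opening: 0.0151
[0.49063583 0.23999975 0.10915957] [ 0.58998448  0.85369077 -2.13436179] 0.014756893095706035
```

View pics/w4.png

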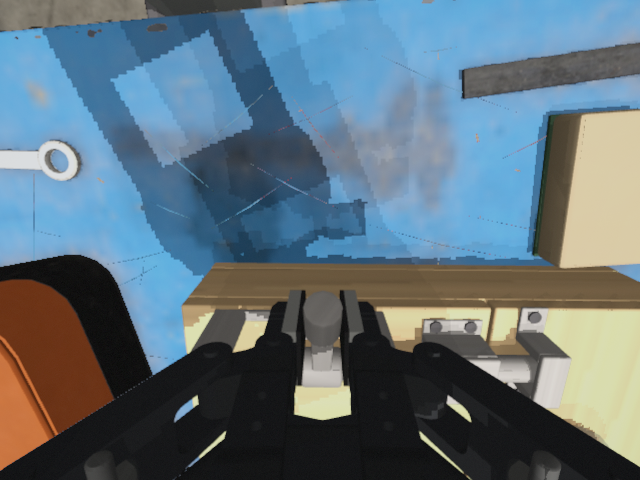

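```bash
for i in 1 ; do python3 -m crank '[[[0.0001,0.001,0,0],[0.0002,0.002,0,0],[0.0002,0.003,0,0],[0.0003,0.004,0,0],[0.0003,0.004,0,0]]]' - 20; python3 -m crank '[[[0.0001,0.001,0,0],[0.0002,0.002,0,0],[0.0002,0.002,0,0]]]'; done
```

```text
t: 5.48
tool_pos: [0.4908, 0.2435, 0.1091]
tool_rot: [0.063, 1.57, -0.063]
contact_force: [1.2, -1.6, -2.8]
opening: 0.0151
t: 5.73
tool_pos: [0.491, 0.2456, 0.1091]
tool_rot: [0.063, 1.57, -0.063]
contact_force: [1.4, -0.5, -1.9]
opening: 0.0148
```

```bash
python3 -m crank '[[[0.0001,0.001,0,0],[0.0001,0.001,0,0]]]' | egrep 'pos|force'; python3 -m crank '[[[0.0001,0.001,0,0],[0.0001,0.001,0,0]]]'| egrep 'pos|force'
```

```text
tool_pos: [0.4911, 0.2466, 0.1091]
contact_force: [2.3, -0.9, -2.3]
tool_pos: [0.4912, 0.2476, 0.1091]
contact_force: [0.7, -0.5, -4.0]
```

```bash
python3 -m crank '[[[0.0001,0.001,0,0],[0.0001,0.001,0,0]]]' | egrep 'pos|force'
```

```text
tool_pos: [0.4912, 0.2486, 0.1091]
contact_force: [0.7, -1.2, -3.0]
```

```bash
python3 -m crank '[[[0.0001,0.001,0,0],[0.0001,0.001,0,0]]]' | egrep 'pos|force'
```

```text
tool_pos: [0.4914, 0.2496, 0.1091]
contact_force: [1.6, -0.7, -3.3]
```

```bash
python3 -m crank '[[[0.0001,0.001,0,0],[0.0001,0.001,0,0]]]' | egrep 'pos|force'
```

```text
tool_pos: [0.4914, 0.2506, 0.1091]
contact_force: [1.1, -1.5, -3.3]
```

```bash
python3 -m crank '[[[0.0001,0.001,0,0],[0.0001,0.001,0,0]]]' | egrep 'pos|force'
```

```text
tool_pos: [0.4915, 0.2516, 0.1091]
contact_force: [1.0, -1.1, -3.7]
```

Run:
```python
from h import *
p,d=get_image("side");cv2.imwrite("pics/d5.png",cv2.resize(p[150:300,240:440,::-1],None,fx=4,fy=4))
p,d=get_image("scene");cv2.imwrite("pics/s5.png",cv2.resize(p[230:380,260:460,::-1],None,fx=4,fy=4))
```

```text
(no output)
```

View pics/d5.png

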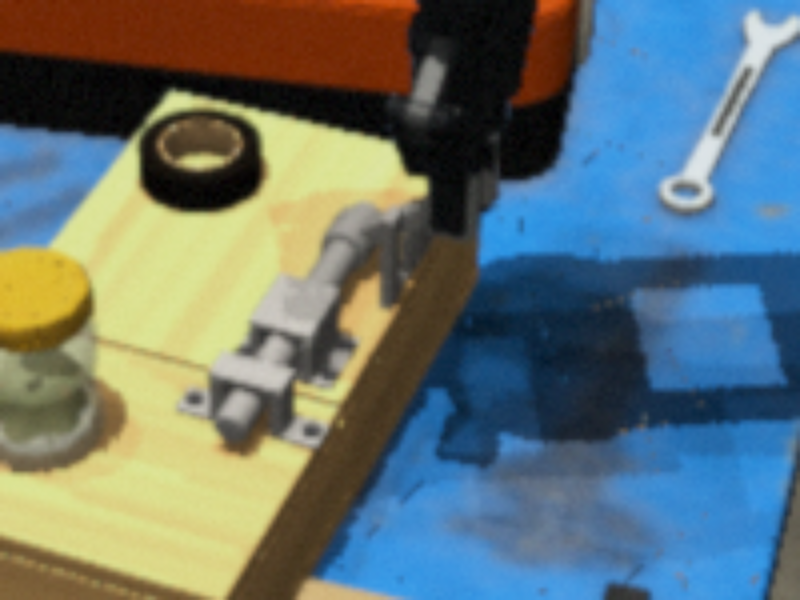

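View pics/s5.png

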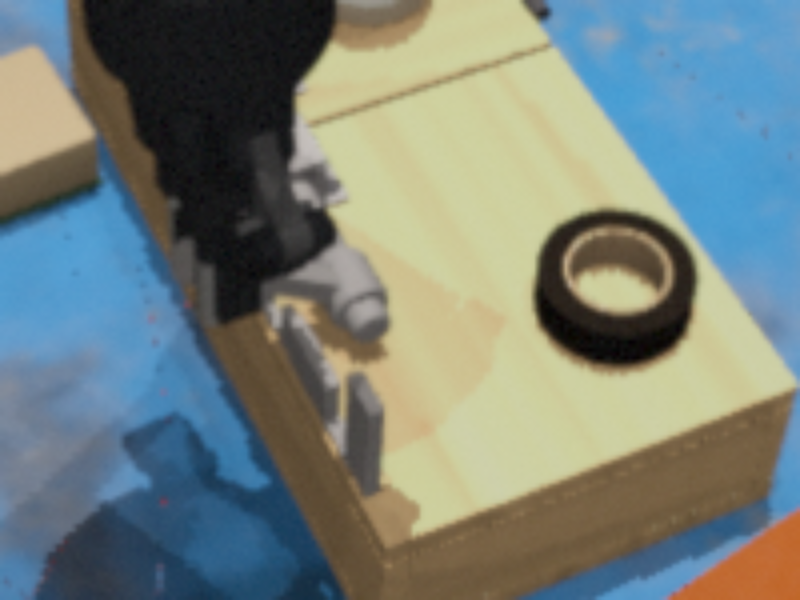

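Run:
```python
from h import *
import json
w=json.load(open("w1.json"))
a=np.radians(-4.6);ex=np.array([np.cos(a),np.sin(a),0]);ey=np.array([-np.sin(a),np.cos(a),0])
k=onz(w,320.5,237,.084)
for n,(u,v),z in [("stop top front-bottom",(640,333),.105),("stop top edge",(692,447),.118),("stop rear",(698,475),.118),("land L",(570,380),.092),("landR",(348,377),.092),("post",(262,445),.118),("handle L",(333,400),.089),("handle R",(272,400),.089)]:
    p=onz(w,u/4.6+255,v/4.6+205,z);print(n,(p-k)@ex,(p-k)@ey)
```

```text
stop top front-bottom 0.024631997598078118 0.05391982755430336
stop top edge 0.038080969792728486 0.06018646059615505
stop rear 0.042867543687369475 0.06144969554894266
land L 0.0387200880120109 0.0454686662202863
landR 0.03816317690386132 0.007883758272336474
post 0.03773384120009609 -0.005955215996453581
handle L 0.04383679647724056 0.005416042684496374
handle R 0.04383549960921245 -0.00507428656577002
```

Casting the pixels properly puts the stop's right edge 60 mm left of the starting knob and the land's left end at about 45 mm. That means contact at about 54–55 mm, and I'm at 49.3 mm. I'll keep feeling for it.

```bash
python3 -m crank '[[[0.0001,0.001,0,0],[0.0001,0.001,0,0]]]' | egrep 'pos|force';python3 -m crank '[[[0.0001,0.001,0,0],[0.0001,0.001,0,0]]]' | egrep 'pos|force'
```

```text
tool_pos: [0.4916, 0.2526, 0.1091]
contact_force: [1.8, -1.9, -1.9]
tool_pos: [0.4917, 0.2536, 0.1091]
contact_force: [0.4, -1.0, -2.0]
```

```bash
python3 -m crank '[[[0.0001,0.001,0,0],[0.0001,0.001,0,0]]]' | egrep 'pos|force'
```

```text
tool_pos: [0.4918, 0.2546, 0.1091]
contact_force: [1.1, -1.1, -3.0]
```

```bash
python3 -m crank '[[[0,0.0005,0,0],[0,0.0005,0,0]]]' | egrep 'pos|force'
```

```text
tool_pos: [0.4918, 0.2551, 0.1091]
contact_force: [1.2, -1.2, -2.7]
```

```bash
python3 -m crank '[[[0,0.0005,0,0],[0,0.0005,0,0]]]' | egrep 'pos|force'
```

```text
tool_pos: [0.4919, 0.2555, 0.1091]
contact_force: [1.1, -1.0, -3.2]
```

Slid 53.2 mm, no contact yet.

```bash
python3 -m crank '[[[0,0.0005,0,0],[0,0.0005,0,0]]]' | egrep 'pos|force'
```

```text
tool_pos: [0.4919, 0.256, 0.1091]
contact_force: [1.8, -0.9, -3.1]
```

```bash
python3 -m crank '[[[0,0.0005,0,0],[0,0.0005,0,0]]]' | egrep 'pos|force'
```

```text
tool_pos: [0.4919, 0.2565, 0.1091]
contact_force: [1.8, -1.4, -3.6]
```

```bash
python3 -m crank '[[[0,0.0005,0,0],[0,0.0005,0,0]]]' | egrep 'pos|force'
```

```text
tool_pos: [0.4919, 0.257, 0.1091]
contact_force: [3.2, -1.9, -3.1]
```

```bash
python3 -m crank '[[[0,0.0005,0,0],[0,0.0005,0,0]]]' | egrep 'pos|force'
```

```text
tool_pos: [0.4919, 0.2575, 0.1091]
contact_force: [2.7, -0.7, -4.2]
```

```bash
python3 -m crank '[[[0.0002,0.0005,0,0],[0.0002,0.0005,0,0]]]' | egrep 'pos|force'
```

```text
tool_pos: [0.492, 0.2581, 0.1091]
contact_force: [2.4, -1.3, -3.7]
```

```bash
python3 -m crank '[[[0,0.0005,0,0],[0,0.0005,0,0]]]' | egrep 'pos|force'
```

```text
tool_pos: [0.492, 0.2584, 0.1091]
contact_force: [1.9, -2.6, -3.1]
```

```bash
python3 -m crank '[[[0,0.0005,0,0],[0,0.0005,0,0]]]' | egrep 'pos|force'
```

```text
tool_pos: [0.492, 0.2585, 0.1091]
contact_force: [2.3, -3.9, -2.8]
```

Run:
```python
from h import *
p,d=get_image("side");cv2.imwrite("pics/d6.png",cv2.resize(p[180:250,300:400,::-1],None,fx=8,fy=8,interpolation=cv2.INTER_CUBIC))
p,d=get_image("wrist");cv2.imwrite("pics/w6.png",p[:,:,::-1])
o=get_obs();print(o['tool_pos'],o['contact_force'])
```

```text
[0.49199498 0.25845687 0.10907111] [ 2.45939175 -4.0510492  -2.42866961]
```

View pics/d6.png

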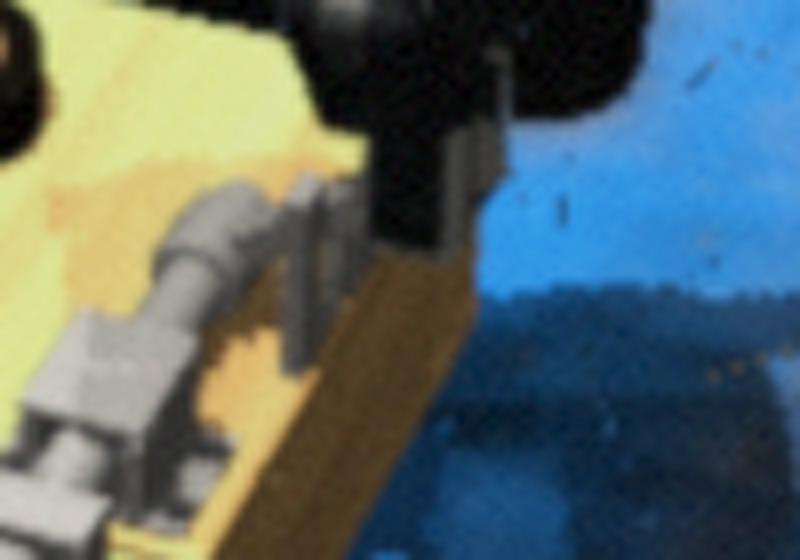

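View pics/w6.png

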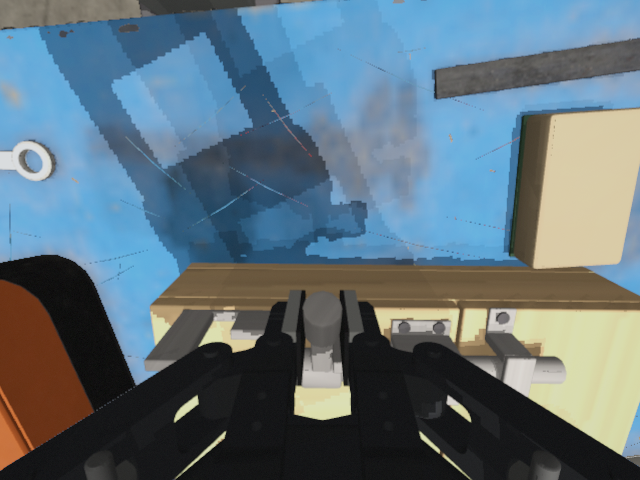

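The stop is felt: TCP y stalled at 0.2584 and Fy went to −4 N. I'll back off 2 mm to centre over the notch, then lower along the arc in stages.

```bash
python3 -m crank '[[[-0.0001,-0.0013,0,0],[-0.0002,-0.0026,0,0],[-0.0002,-0.0026,0,0]]]' | egrep 'pos|force'
python3 -m crank '[[[-0.0023,0.0002,-0.0029,0],[-0.0046,0.0004,-0.0062,0],[-0.007,0.0006,-0.0101,0],[-0.007,0.0006,-0.0101,0]]]' | egrep 'pos|force'
```

```text
tool_pos: [0.492, 0.2569, 0.1092]
contact_force: [3.7, 0.8, -4.7]
tool_pos: [0.4845, 0.2574, 0.099]
contact_force: [2.2, 0.6, 0.8]
```

```bash
python3 -m crank '[[[-0.0012,0.0001,-0.002,0],[-0.0024,0.0002,-0.0044,0],[-0.0034,0.0003,-0.0066,0],[-0.0034,0.0003,-0.0066,0]]]' | egrep 'pos|force'
```

```text
tool_pos: [0.4809, 0.2575, 0.092]
contact_force: [0.2, 1.5, 2.6]
```

z 0.092 corresponds to about 0.38 rad. The bar is already below the land top there without resistance, so it is in the notch.

```bash
python3 -m crank '[[[-0.0014,0.0001,-0.005,0],[-0.0026,0.0002,-0.01,0],[-0.0032,0.0003,-0.0135,0],[-0.0032,0.0003,-0.0135,0]]]' | egrep 'pos|force'
```

```text
tool_pos: [0.4772, 0.2574, 0.0774]
contact_force: [-1.4, 1.5, 2.8]
```

```bash
python3 -m crank '[[[-0.0006,0,-0.003,0],[-0.0009,0,-0.006,0],[-0.0011,0.0001,-0.009,0],[-0.0011,0.0001,-0.009,0]]]' | egrep 'pos|force'
```

```text
tool_pos: [0.4766, 0.2574, 0.0691]
contact_force: [-1.8, 1.0, 1.3]
```

```bash
python3 -m crank '[[[0,0,-0.0008,0],[0,0,-0.0008,0]]]' | egrep 'pos|force'; python3 -m crank '[[[0,0,0,0],[0,0,0,0],[0,0,0,0],[0,0,0,0],[0,0,0,0]]]' 0.5; python3 -m crank '[[[0,0,0.02,0],[0,0,0.05,0],[0,0,0.08,0],[0,0,0.11,0],[0,0,0.14,0]]]'; python3 -m crank '[[[-0.02,0,0.02,0],[-0.04,0,0.03,0],[-0.04,0,0.03,0],[-0.04,0,0.03,0]]]'
python3 - <<'E'
from h import *
import json
m=camera_model("wrist");json.dump({k:np.array(v).tolist() for k,v in m.items()},open("w7.json","w"))
p,d=get_image("wrist");cv2.imwrite("pics/w7.png",p[:,:,::-1])
p,d=get_image("side");cv2.imwrite("pics/d7.png",cv2.resize(p[150:340,190:420,::-1],None,fx=3,fy=3,interpolation=cv2.INTER_CUBIC))
o=get_obs();print(o['t'],o['tool_pos'],o['contact_force'])
E
```

```text
tool_pos: [0.4767, 0.2574, 0.0689]
contact_force: [-3.6, -0.2, 3.2]
t: 11.1
tool_pos: [0.4771, 0.2576, 0.069]
tool_rot: [0.063, 1.57, -0.063]
contact_force: [-0.3, 0.3, 0.2]
opening: 0.0427
t: 11.52
tool_pos: [0.4769, 0.2576, 0.2104]
tool_rot: [0.063, 1.57, -0.063]
contact_force: [0.5, 0.2, 0.2]
opening: 0.0425
t: 11.85
tool_pos: [0.4372, 0.2579, 0.2401]
tool_rot: [0.063, 1.567, -0.062]
contact_force: [-0.9, -0.8, 0.8]
opening: 0.0423
11.95 [0.43703613 0.25748854 0.23814809] [ 0.04090404 -0.43059697 -0.13682098]
```

View pics/w7.png

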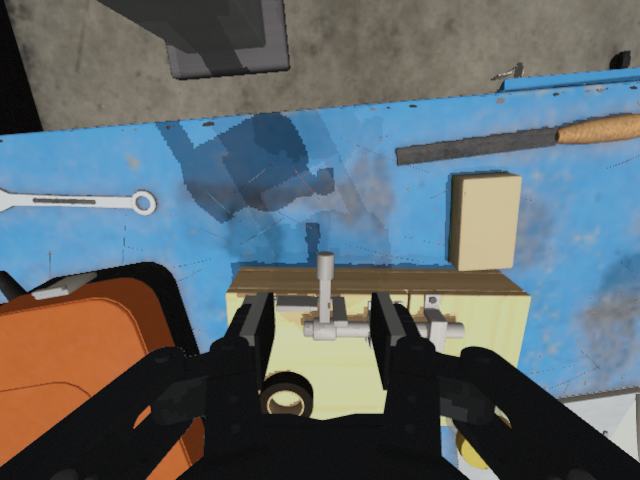

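View pics/d7.png

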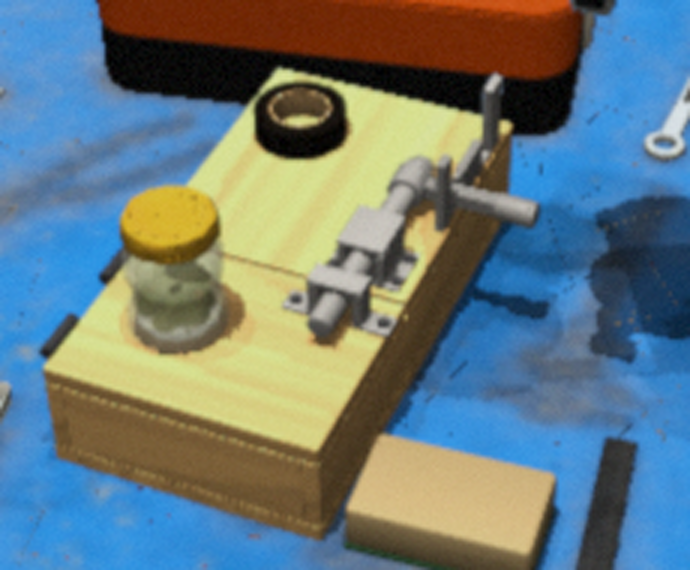

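Side view: the handle lies level left of the land and against the stop's right side (knob at crop (516,208)), and the rod runs through the staple. I'll check the knob height numerically.

Run:
```python
from h import *
import json
w=json.load(open("w7.json"));d=camera_model("side");s=camera_model("scene")
b=cv2.imread("pics/w7.png");hsv=cv2.cvtColor(b,cv2.COLOR_BGR2HSV)
for r in range(248,296,3):
    c=np.flatnonzero((hsv[r,300:350,1]<60)&(hsv[r,300:350,2]>60))+300;print(r,c.min() if len(c) else 0,c.max() if len(c) else 0,end=' | ')
print(tri(w,(325,266.5),d,(362,219.3)),onz(w,325,266.5,.084),onz(d,362,219.3,.084))
# start for comparison
w1=json.load(open("w1.json"));print(tri(w1,(320.5,238),d,(372.7,201.8)))
p,_=get_image("scene");cv2.imwrite("pics/s8.png",cv2.resize(p[180:400,230:480,::-1],None,fx=2.7,fy=2.7,interpolation=cv2.INTER_CUBIC))
```

```text
248 0 0 | 251 0 0 | 254 317 333 | 257 317 333 | 260 317 333 | 263 317 333 | 266 317 333 | 269 317 333 | 272 317 333 | 275 317 333 | 278 318 332 | 281 319 330 | 284 319 330 | 287 319 330 | 290 319 330 | 293 319 330 | (array([0.47615089, 0.25698753, 0.0850666 ]), np.float64(0.001652752515064874)) [0.47744795 0.25686796 0.084     ] [0.47557688 0.25614877 0.084     ]
(array([0.47006881, 0.20407847, 0.08535713]), np.float64(0.0023794775528512765))
```

View pics/s8.png

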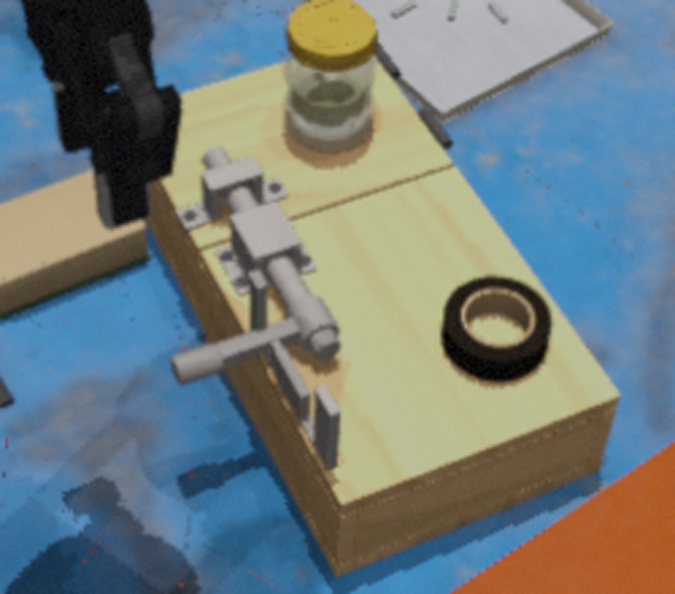

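Knob height is 0.085 m, the same as at the start, and it sits 53 mm farther left. The handle is level in the second notch and the robot is clear, so I'm handing in.

```bash
python3 -c "
from station import *
print(finish_job())"
```

```text
the job is handed in; nothing more can be done
None
```

The lid is bolted: the handle lies down in the second notch, the rod runs through the staple, and the gripper has let go and moved clear. I handed the job in at about 12 s. `finish_job` gives no verdict, so this rests on my own checks.

**What I did:**
- I took the knob from above, lifted it to about 0.69 rad and slid the bolt left in small steps.
- The handle met the tall stop after about 56 mm, with roughly 4 N measured at the tool.
- I backed off about 2 mm, lowered the handle into the notch, opened the gripper and retreated.

**Last checks:**
- **Knob:** by triangulation it is 85.1 mm above the bench, against 85.4 mm measured the same way at the start, so the handle is level. It sits about 53 mm farther left.
- **Surroundings:** the lid is shut, and the tape roll, jar and block look untouched. I judged those by eye in the pictures and did not measure them.
- **Forces:** the highest readings in any direction were about 5 N, but I only read them at the end of each move.

**What disagreed:** my first estimate, by pixel scale, put the stop at about 48 mm. Casting the pixels properly gave 54–55 mm, and the stop was actually felt at about 56 mm, so I went by feel.

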